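# Hold the drive collar on the spindle flat of a spin-art machine

## Robot

A 7-joint arm with a two-finger parallel gripper is mounted at the origin on the work surface. World frame = base frame: x ahead of the robot, y to its left, z up, the work surface at z = 0. Lengths are in mm, angles in rad, forces in N, time in s.
With the tool pointing down it reaches from about 425 to 825 mm from the base axis. Payload 3.6 kg.
Tool frame: the origin (TCP) lies at the very end of the fingers, on their centre line; the grasp point (between the pads) lies 19 mm behind it (hold_point_z is the distance from the TCP to the grasp point, in mm); z points along the fingers, y is the line along which they close (so a half turn about z gives the same grasp; the last joint's range is limited). The gripper opens to 93 mm and grips with 3 to 60 N. Pads are 15 mm wide; open, the fingers measure 128 mm over their backs; the gripper's body (75 mm by 188 mm) begins 65 mm behind the grasp point.
Start: joints at [-1.2, 0.615, -0.013, 1.423, 0.008, 1.103, -0.04], TCP at [251.169, 599.48, 218.64] pointing down, gripper open.
Joint ranges: [-3.12, 3.12], [-0.3, 2.06], [-1.34, 1.32], [0.26, 2.42], [-1.36, 4.5], [0.01, 1.98], [-2.84, 2.84]. Speed limits (rad/s): [2.79, 2.79, 3.14, 3.14, 3.14, 3.14, 3.14].

## Interface

Orientations are given as a rotation vector (axis times angle).
In Python, from plant import * gives the robot as it stands. The module is installed in compiled form; this text tells all that it offers.
- The arm moves only by the tool apply_moves, never from a script. Its argument "increments" is a list that holds one entry, the list of rows, each a list of 7 numbers: the turn, a rotation vector about the world's x, y, z in units of 6 degrees (1.0 is 6 degrees), then the shift along the world's x, y, z in units of 25 mm (1.0 is 25 mm), then the finger opening in mm, from 0 to 93. In form: [[[rx, ry, rz, dx, dy, dz, claw], ...]]. A call has exactly 8 rows; each row shifts and turns the commanded pose from where the row before left it; what a row does not reach is not made up. A row lasts 1/10 s, in which the tool goes at most 50 mm and 8.59 degrees, less where a joint would pass 70% of its speed; a pose out of reach is approached as far as the arm can. A call is refused whole if a number of a shift passes 1 or a number of a turn 1, either way. A call with a gripper value outside its range is refused whole. The fingers move at their own pace and stop on an object; "newtons" is the grip in N (left out, the last holds). Time passes only in rows, so rows that do not move let the fingers close, or fill a call up. It gives the time, the measured TCP pose, the force, the opening and the grip force at its end, in the units of the state.
- get_state(): the state, without advancing time (a new reading comes with each control period).
- camera(name): name is "scene" or "side" or "wrist"; returns a dict with "frame" (400x640x3 uint8, red, green, blue), "fx", "fy", "cx", "cy" (pixels), "rvec" (rotation vector, rad) and "tvec" (3), from world to camera coordinates, as OpenCV has them. Camera axes: x right, y down, z forward; pixel columns grow to the right and rows downward; lengths in mm; the calibration is good to about 2 mm. A picture is of the moment at which its call begins. There is no depth.
- hand_in(): hands the job in; it is judged then, once.
Trained networks look in the newest picture that a camera, given by its name, has taken for a name from the list of things; names that differ only in an ending like _2 or _b are one class to them, and where a whole thing is asked for, a point or a joint stands for the part that bears it (a point fixed in the world has none). Each returns a list of dicts, best first, with "conf" (0 to 1); they miss things now and then, are a little off and sometimes report something else, mostly with a low value. They report only what shows in the picture. A call takes as long as a camera call. They do not tell look-alikes from the thing itself.
- silhouettes(thing, camera): "mask" (400x640 bool, what is visible of it) and "box" ([left, top, right, bottom] as shares, 0 to 1, of the picture: columns of its width, rows of its height, round what is visible of it).
- place_of(thing, camera): "centre" ([column, row] as shares, 0 to 1, of the picture: columns of its width, rows of its height: a listed point, or the origin of a listed thing).
The state is a dict: "time_s": time; "q": joint angles; "dq": joint speeds; "effort": joint torques, N m; "position": TCP position; "ee_rot": TCP orientation; "wrist_force": force on the tool from outside, world axes, zero at the start; "ft_torque": the same for the moment, N m; "opening": finger opening in mm; "gripper_force": force on a finger pad.
Only numpy, scipy, OpenCV 4.12 (cv2) and the standard library are available. Lean on these libraries where they do the work, as an engineer would, in place of code of your own. Each camera call takes 0.05 s, during which the arm holds its last target. There are 200 camera calls.

## Task

The spin-art machine needs its drive collar fitted: slide the black transport lock all the way out to its end stop, then pinch the steel spindle with the fingers and turn it until its flat faces the gap in the machine's rim. Then fit the collar on the spindle, screw head over the flat and pointing to the gap, right down on the spindle's shoulder, and finish while still gripping it there so that I can tighten the set-screw. Leave the paint jar, the bottle and the brush where they are.

Things in the scene. Friction and masses are not known exactly. Their poses are not given: they have to be found in the camera images.
- machine: Spin-art machine, fixed: a white box 240 (x) by 335 (y) mm, deck 55 mm above the table. On the deck a round black rim, radius 95 mm, top at 67 mm, runs around the spindle, with one gap on the machine's -x side. Origin: on the table straight under the spindle axis; z up. The box ends 120 mm from it on the +x, -x and +y sides, 215 mm on the -y side.
- rim_gap (a point): Middle of the 50 mm wide gap in the rim, at deck height, 95 mm from the spindle axis towards the machine's -x.
- lock_stop (a point): Top centre of the lock's end stop, a grey block 46 mm wide, 9 mm thick, 89 mm above the table, 200 mm from the spindle axis towards the machine's -y. From 107 mm out to the stop the lock runs between two grey guide strips, 46 mm wide over both, top 79 mm above the table.
- spindle: Upright D-shaped steel shaft, 18 mm diameter, 50 mm long above its shoulder (34 mm disc); top 4 mm tapered. Flat along its length on this frame's -x side, 5.5 mm from the axis: 14.5 mm thick when pinched flat to back, more otherwise. Origin: on the axis at the shoulder, 75 mm above the table. Turns about the vertical (0.03 N m friction), stays where left; its x axis must end along the machine's.
- spindle_flat (a point): Middle of the spindle's flat, 30 mm above the shoulder, 5.5 mm from the axis. It starts 29 to 86 degrees counter-clockwise (seen from above) from facing the gap.
- lock (a joint): Travel of the transport lock in m: 0 to 0.020 at the start, when its fork straddles the spindle on the shoulder and blocks the collar; 0.070 at its end stop. It slides towards the machine's -y axis with about 2 N of friction and stays where it is left.
- lock_grip (a point): Top centre of the lock's grip, an upright black post, 18 mm diameter, 34 mm tall, on the lock's flat bar (28 mm wide, top 82 mm above the table). This point is 116 mm above the table and 85 mm plus the lock's travel from the spindle axis, towards the machine's -y. The fork's tines reach 108 mm from the post towards the spindle.
- collar: Loose aluminium collar standing on the table: 40 mm diameter, 26 mm tall, 90 to 150 g; a dark screw head (9 mm diameter, 13 mm up) stands out 8 mm on its -x side. D-shaped bore, 20.5 mm with a flat 6.75 mm from the axis on the screw's side: fits over the spindle only with the screw over the flat (play 1.2 mm, 0.19 rad). Origin: centre of its underside; seated, it lies at the spindle's origin.
- jar: Closed paint jar, 60 mm diameter, 55 mm tall, loose; to be left alone. Origin: centre of its underside.
- bottle: Blue squeeze bottle, 48 mm diameter, 145 mm tall, loose; to be left alone. Origin: centre of its underside.
- brush: Wide flat priming brush 200 mm long lying on the table, loose; to be left alone. Origin: under its middle; it lies along its x axis.
Not all that is in view belongs to the job. There is more than one size of the collar; the job needs the largest.

How it is judged (in metres and radians):
On the way, in this order (a step that is already met when the one before it is completed fails the run):
1. the transport lock is at its end stop (within 4 mm) (value of joint lock above 0.066 m), for 0.2 s.
2. the spindle, pinched by the fingers (over 2 N), has its flat facing the gap (within 0.2 rad) (angle between the x axis of spindle and the x axis of machine, either way round below 0.2 rad and x of spindle_flat in the frame of machine below 0 m and contact force between the fingers and spindle above 2 N), for 0.2 s.
3. the collar is down on the spindle's shoulder (horizontal distance between collar and spindle below 0.003 m and z of collar in the frame of spindle below 0.003 m), for 0.2 s.
At the end, for the whole second after the job is handed in: The lock is within 4 mm of its end stop; the spindle's flat faces the gap within 0.2 rad; the collar sits upright (0.1 rad) on the shoulder, within 3 mm in height and sideways, its screw over the flat within 0.25 rad; it is still and the fingers grip it with more than 5 N (all of step 3 and value of joint lock above 0.066 m and angle between the x axis of spindle and the x axis of machine, either way round below 0.2 rad and x of spindle_flat in the frame of machine below 0 m and z of collar in the frame of spindle above -0.003 m and angle between collar's own z axis and vertical below 0.1 rad and angle between the x axis of collar and the x axis of spindle, either way round below 0.25 rad and contact force between the fingers and collar above 5 N and linear speed of collar below 0.02 m/s); the arm keeps its last pose, push and grip.
It fails at once if the jar, the bottle or the brush is moved by more than 20 mm (distance of any of jar, bottle, brush from where it was at the start of the episode above 0.02 m).
It also fails if it takes over 61 s, if anything falls off the work surface, if the arm or the gripper's body presses on something with over 40 N, if the wrist force passes 120 N, or if a joint passes its speed limit or range.

## Working session

There is one attempt and no reset: what is moved stays moved. The work goes in short steps, Python scripts to look and compute and a tool call to move; the robot and the scene stay as the last step left them, time stands still between calls to the robot, and variables do not carry over. Pictures are saved under pics/ and viewed, at most 11 in all, crops included, and the job is handed in when it is done.

Besides the shell and the picture viewer there is one more tool, called after "Emit:" in YAML: its name, and indented under it one key for each argument. apply_moves: Moves the arm, as the interface text tells. Its arguments: {"type":"object","properties":{"increments":{"type":"array"},"newtons":{"type":"number"}},"required":["increments"]}

```bash
mkdir -p pics
cat > h.py <<'E'
from plant import *
import numpy as np, cv2
from scipy.spatial.transform import Rotation as R
def cam(n):
    c=camera(n); K=np.array([[c['fx'],0,c['cx']],[0,c['fy'],c['cy']],[0,0,1]]); Rm=cv2.Rodrigues(np.array(c['rvec'],float))[0]
    return dict(f=c['frame'],K=K,R=Rm,t=np.array(c['tvec'],float).reshape(3),n=n)
def ray(c,px):
    d=c['R'].T@np.linalg.inv(c['K'])@np.array([px[0],px[1],1.]); return -c['R'].T@c['t'],d/np.linalg.norm(d)
def onz(c,px,z):
    o,d=ray(c,px); return o+d*(z-o[2])/d[2]
def tri(obs):
    A=np.zeros((3,3));b=np.zeros(3);L=[]
    for c,p in obs:
        o,d=ray(c,p);P=np.eye(3)-np.outer(d,d);A+=P;b+=P@o;L.append((P,o))
    x=np.linalg.solve(A,b); return x,[round(float(np.linalg.norm(P@(x-o))),1) for P,o in L]
def proj(c,X):
    v=c['K']@(c['R']@np.array(X,float)+c['t']); return v[:2]/v[2]
def save(c,name): cv2.imwrite('pics/'+name,c['f'][:,:,::-1])
def px(d): return np.array(d['centre'])*[640,400]
E
python3 - <<'E'
from h import *
np.set_printoptions(precision=1,suppress=True)
C={n:cam(n) for n in('scene','side','wrist')}
for n in C: save(C[n],n+'0.png'); print(n,-C[n]['R'].T@C[n]['t'])
im=np.hstack([cv2.resize(C[n]['f'],(640,400)) for n in('scene',)])
for n in C:
  for t in('machine','rim_gap','lock_stop','spindle','spindle_flat','lock_grip','collar','jar','bottle','brush'):
    print(n,t,[(px(d).round(1).tolist(),round(d['conf'],2)) for d in place_of(t,n)[:4]])
s=get_state();print(s['time_s'],s['position'],s['ee_rot'],s['opening'])
E
```

```text
scene [1213.6  335.9  674.7]
side [ 289.9 -723.2  990.4]
wrist [183.8 627.4 384.1]
scene machine [([296.1, 200.1], 0.94)]
scene rim_gap [([315.9, 168.0], 0.78), ([270.1, 156.1], 0.3)]
scene lock_stop [([240.2, 150.6], 0.96)]
scene spindle [([295.4, 177.6], 0.63)]
scene spindle_flat [([297.3, 169.0], 0.51)]
scene lock_grip [([269.8, 155.5], 0.72)]
scene collar [([434.7, 292.8], 0.72), ([474.5, 278.6], 0.65)]
scene jar [([426.0, 227.9], 0.96)]
scene bottle [([181.7, 187.7], 0.56)]
scene brush [([374.0, 295.0], 0.69), ([316.8, 166.5], 0.54)]
side machine [([310.2, 237.5], 0.68)]
side rim_gap [([272.1, 236.3], 0.63)]
side lock_stop [([331.7, 288.9], 0.67)]
side spindle [([307.6, 221.6], 0.58)]
side spindle_flat [([306.7, 215.7], 0.48), ([308.9, 236.8], 0.34)]
side lock_grip [([317.9, 240.0], 0.69)]
side collar [([268.0, 123.3], 0.63), ([273.7, 139.6], 0.46), ([296.0, 129.0], 0.43)]
side jar [([245.3, 161.2], 0.87)]
side bottle [([404.3, 324.5], 0.82)]
side brush [([327.6, 146.9], 0.9)]
wrist machine []
wrist rim_gap []
wrist lock_stop []
wrist spindle []
wrist spindle_flat []
wrist lock_grip []
wrist collar []
wrist jar [([177.9, 377.6], 0.43)]
wrist bottle []
wrist brush []
1.65 [251.2 599.5 218.6] [-0.6 -3.1  0. ] 93.007927973709
```

View pics/scene0.png

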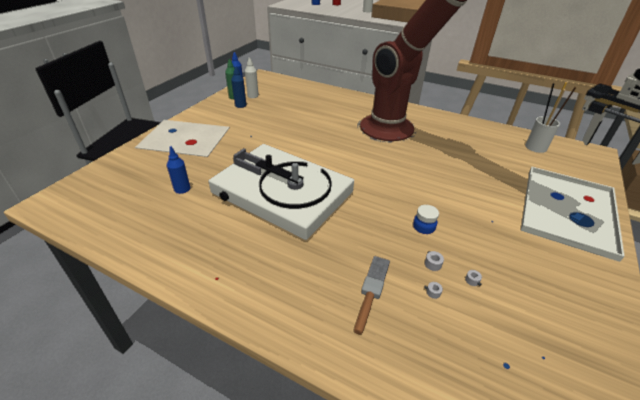

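View pics/side0.png

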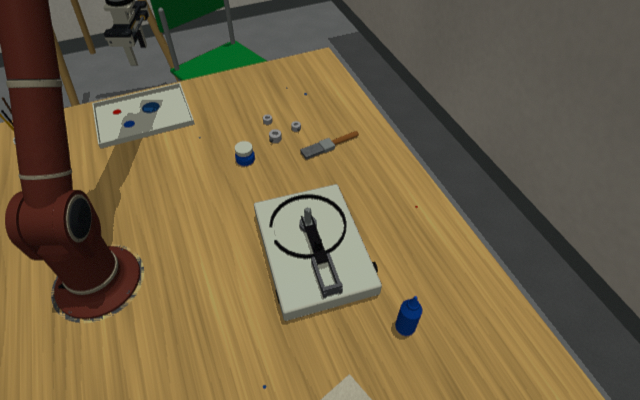

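Run:
```python
from h import *
np.set_printoptions(precision=1,suppress=True)
S=cam('scene');D=cam('side')
for n,a,b in [('gap',(315.9,168),(272.1,236.3)),('stop',(240.2,150.6),(331.7,288.9)),('spindle',(295.4,177.6),(307.6,221.6)),('flat',(297.3,169),(306.7,215.7)),('grip',(269.8,155.5),(317.9,240)),('machine',(296.1,200.1),(310.2,237.5)),('jar',(426,227.9),(245.3,161.2)),('bottle',(181.7,187.7),(404.3,324.5)),('brush',(374,295),(327.6,146.9))]: print(n,*tri([(S,a),(D,b)]))
for a in[(434.7,292.8),(474.5,278.6)]:
  print('scene collar z0',onz(S,a,0))
for a in[(268,123.3),(273.7,139.6),(296,129)]: print('side z0',onz(D,a,0))
```

```text
gap [432.4 -69.2  51.2] [4.1, 4.1]
stop [ 503.9 -281.4   85.3] [3.5, 3.5]
spindle [527.5 -79.9  75.8] [2.1, 2.1]
flat [524.2 -78.  101.6] [4.5, 4.5]
grip [ 519.2 -165.7  114.1] [3.0, 3.0]
machine [533.  -77.8   0.6] [3.6, 3.6]
jar [457.3 273.2  -8. ] [3.6, 3.6]
bottle [ 644.3 -393.2    2.9] [0.1, 0.1]
brush [719.3 229.6  -6.7] [1.6, 1.6]
scene collar z0 [653.7 346.3   0. ]
scene collar z0 [571.7 416.4   0. ]
side z0 [578.5 402.2   0. ]
side z0 [570.1 319.5   0. ]
side z0 [654.7 339.7   0. ]
```

The largest collar is at scene (434,260), which is side (274,136). The smaller look-alikes are at scene (434,290) and (474,278). Next I'll take a wrist view close by, passing over it on the way to the machine.

Run:
```python
from h import *
np.set_printoptions(precision=3,suppress=True)
s=get_state();print(R.from_rotvec(s['ee_rot']).as_matrix()); W=cam('wrist')
print('cam',(-W['R'].T@W['t']),W['K'][0,0],W['R'])
```

```text
[[-0.922  0.386 -0.   ]
 [ 0.386  0.922 -0.   ]
 [-0.    -0.    -1.   ]]
cam [183.884 627.713 385.135] 306.92864310616454 [[ 0.386  0.922 -0.   ]
 [ 0.89  -0.373  0.262]
 [ 0.241 -0.101 -0.965]]
```

Emit:
apply_moves:
  increments:
    - [[0, 0, 0, 1, -0.8, 0.2, 93], [0, 0, 0, 1, -0.8, 0.2, 93], [0, 0, 0, 1, -0.8, 0.2, 93], [0, 0, 0, 1, -0.8, 0.2, 93], [0, 0, 0, 1, -0.8, 0, 93], [0, 0, 0, 1, -0.8, 0, 93], [0, 0, 0, 1, -0.8, 0, 93], [0, 0, 0, 1, -0.8, 0, 93]]

```text
time_s: 2.6
position: [452.1, 438.7, 238.8]
ee_rot: [0.619, 3.08, 0.0]
wrist_force: [0.6, -0.2, 0.3]
opening: 92.9
gripper_force: 0.0
```

Emit:
apply_moves:
  increments:
    - [[0, 0, 0, 0.7, -0.8, 0, 93], [0, 0, 0, 0.7, -0.8, 0, 93], [0, 0, 0, 0.7, -0.8, 0, 93], [0, 0, 0, 0.7, -0.8, 0, 93], [0, 0, 0, 0.7, -0.8, 0, 93], [0, 0, 0, 0.5, -0.4, 0, 93], [0, 0, 0, 0, 0, 0, 93], [0, 0, 0, 0, 0, 0, 93]]

```text
time_s: 3.4
position: [550.4, 330.7, 238.5]
ee_rot: [-0.617, -3.079, -0.001]
wrist_force: [-0.5, 0.4, -0.5]
opening: 92.7
gripper_force: 0.0
```

Run:
```python
from h import *
np.set_printoptions(precision=2,suppress=True)
print(get_state()['position'])
W=cam('wrist');save(W,'w1.png')
for t in('collar',):
  for d in place_of(t,'wrist'): print(t,px(d),d['conf'],onz(W,px(d),0))
  for d in silhouettes(t,'wrist'):
    ys,xs=np.where(d['mask']); print(d['conf'],xs.min(),xs.max(),ys.min(),ys.max(),d['mask'].sum())
```

```text
[550.37 330.73 238.48]
collar [356.48 236.  ] 0.92 [657.88 338.92   0.  ]
collar [385.47 164.12] 0.9 [576.82 411.34   0.  ]
collar [321.41 187.08] 0.81 [572.94 320.56   0.  ]
0.97 373 402 155 179 487
0.69 344 368 224 248 453
0.61 301 336 175 207 772
```

View pics/w1.png

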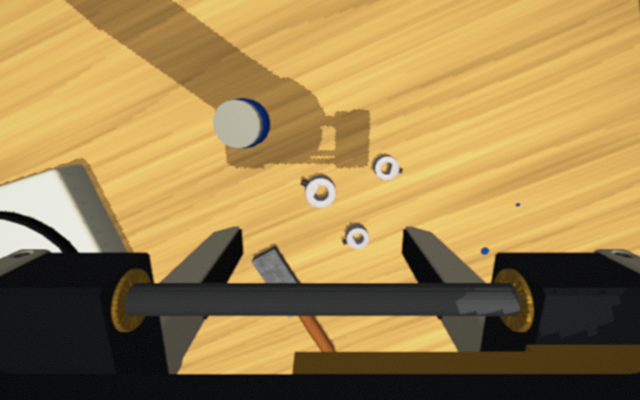

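The chosen collar is the largest ring at wrist (320,190), with its screw at about (304,182). The smaller ones are at (386,167) and (357,237). I'll come back for it and go to the machine first.

Emit:
apply_moves:
  increments:
    - [[0, 0, -0.77, -0.1, -1, 0, 60], [0, 0, -0.77, -0.1, -1, 0, 60], [0, 0, -0.77, -0.1, -1, 0, 60], [0, 0, -0.77, -0.1, -1, 0, 60], [0, 0, -0.77, -0.1, -1, 0, 60], [0, 0, -0.77, -0.1, -1, 0, 60], [0, 0, -0.77, -0.1, -1, 0, 60], [0, 0, -0.77, -0.1, -1, 0, 60]]
  newtons: 20

```text
time_s: 4.35
position: [530.7, 129.1, 238.8]
ee_rot: [-1.568, -2.722, -0.001]
wrist_force: [0.1, -0.0, 0.4]
opening: 60.1
gripper_force: 0.0
```

Emit:
apply_moves:
  increments:
    - [[0, 0, -0.77, -0.1, -1, 0, 60], [0, 0, -0.77, -0.1, -1, 0, 60], [0, 0, -0.77, -0.1, -1, 0, 60], [0, 0, -0.77, -0.1, -1, 0, 60], [0, 0, -0.77, -0.1, -1, 0, 60], [0, 0, -0.77, -0.1, -1, 0, 60], [0, 0, -0.77, -0.1, -1, 0, 60], [0, 0, -0.77, -0.1, -0.4, 0, 50]]

```text
time_s: 5.15
position: [510.6, -60.0, 238.9]
ee_rot: [2.357, 2.075, -0.001]
wrist_force: [-0.6, 0.2, -0.2]
opening: 55.8
gripper_force: 0.0
```

```bash
cat > m.py <<'E'
from h import *
import sys
np.set_printoptions(precision=2,suppress=True)
def look(name):
  s=get_state();W=cam('wrist');save(W,name)
  print(s['time_s'],s['position'],s['q'],R.from_rotvec(s['ee_rot']).as_matrix()[:,1])
  for t,z in(('lock_grip',116),('spindle_flat',105),('spindle',75),('lock_stop',89),('rim_gap',55)):
    for d in place_of(t,'wrist')[:2]: print(t,px(d),round(d['conf'],2),onz(W,px(d),z))
  np.savez(name[:-4],**{k:W[k] for k in('K','R','t')})
look(sys.argv[1])
E
python3 m.py w2.png
```

```text
5.15 [510.61 -59.96 238.86] [-0.2   0.4   0.4   1.79 -0.18  0.98  0.14] [ 0.99 -0.13  0.  ]
lock_grip [344.13 287.6 ] 0.73 [ 519.79 -169.78  116.  ]
spindle_flat [338.18 207.2 ] 0.96 [523.79 -83.42 105.  ]
spindle [345.47 198.08] 0.69 [533.53 -83.42  75.  ]
lock_stop [342.53 357.  ] 0.75 [ 507.3  -283.76   89.  ]
rim_gap [254.98 193.92] 0.89 [428.89 -70.61  55.  ]
```

View pics/w2.png

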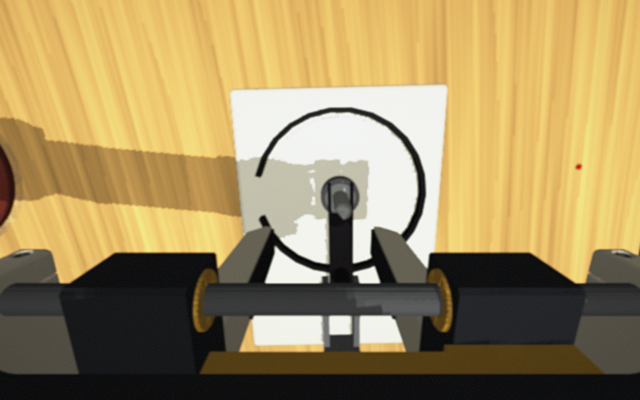

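```bash
cat > fit.py <<'E'
from h import *
from scipy.optimize import least_squares
np.set_printoptions(precision=2,suppress=True)
import sys
f=sys.argv[1]
im=cv2.imread('pics/'+f+'.png'); W=dict(np.load(f+'.npz'))
g=im.max(2); ys,xs=np.where(g<60)
P=np.array([onz(W,(x,y),66) for x,y in zip(xs,ys)])[:,:2]
c0=np.array([530,-81.]);r=np.linalg.norm(P-c0,axis=1);a=np.degrees(np.arctan2(*(P-c0).T[::-1]))
m=(r>80)&(r<108)&(a>-70); P=P[m]
s=least_squares(lambda p:np.linalg.norm(P-p[:2],axis=1)-p[2],[*c0,95],loss='soft_l1');print(s.x,m.sum())
a=np.sort(np.degrees(np.arctan2(*(P-s.x[:2]).T[::-1])));print(a.min(),a.max())
# deck outline: white
w=((im.min(2)>190)).astype(np.uint8)
for y in range(100,180,20):
  pass
top=[(x,np.where(w[60:150,x])[0].min()+60) for x in range(245,436,10) if w[60:150,x].any()]
T=np.array([onz(W,p,55)[:2] for p in top]);d=np.polyfit(T[:,0],T[:,1],1);print('top edge yaw',np.arctan(d[0]),np.std(T[:,1]-np.polyval(d,T[:,0])))
n=np.array([-d[0],1])/np.hypot(d[0],1);print('dist centre to edge (120):',(n@(T.mean(0)-s.x[:2])))
cv2.imwrite('pics/'+f+'c.png',cv2.resize(im[160:310,270:410],None,fx=4,fy=4,interpolation=cv2.INTER_CUBIC))
E
python3 fit.py w2
```

```text
[527.07 -81.13  94.07] 1485
-68.30368793078104 158.78915320704198
top edge yaw -0.10291561059989476 0.30330523955051847
dist centre to edge (120): 116.8229663638988
```

View pics/w2c.png

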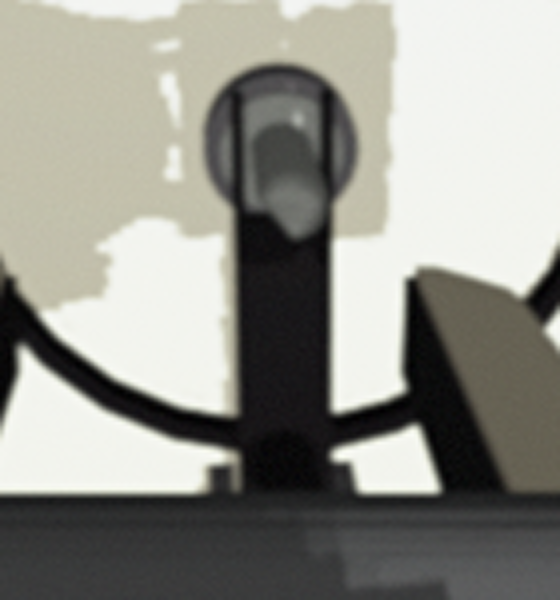

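The spindle is at about (527,-81) and the machine yaw at about -0.105. The flat faces the lower left in the crop. Now the lock.

Emit:
apply_moves:
  increments:
    - [[0, 0, 0.1, 0.1, -0.9, 0, 56], [0, 0, 0.1, 0.1, -0.9, 0, 56], [0, 0, 0, 0.1, -0.9, -0.4, 56], [0, 0, 0, 0.04, -0.9, -1, 56], [0, 0, 0, 0, -0.72, -1, 56], [0, 0, 0, 0, 0, -1, 56], [0, 0, 0, 0, 0, -1, 56], [0, 0, 0, 0, 0, -1, 56]]

```text
time_s: 6.25
position: [520.3, -162.5, 102.6]
ee_rot: [-2.322, -2.116, -0.001]
wrist_force: [-0.1, 0.5, -0.1]
opening: 56.0
gripper_force: 0.0
```

Emit:
apply_moves:
  increments:
    - [[0, 0, 0, 0, 0, -0.48, 56], [0, 0, 0, 0, 0, 0, 40], [0, 0, 0, 0, 0, 0, 10], [0, 0, 0, 0, 0, 0, 10], [0, 0, 0, 0, 0, 0, 10], [0, 0, 0, 0, 0, 0, 10], [0, 0, 0, 0, 0, 0, 10], [0, 0, 0, 0, 0, 0, 10]]
  newtons: 20

```text
time_s: 7.05
position: [519.8, -163.6, 92.2]
ee_rot: [2.324, 2.113, 0.001]
wrist_force: [-1.4, 0.8, 4.5]
opening: 16.9
gripper_force: 20.0
```

Run:
```python
from h import *
np.set_printoptions(precision=2,suppress=True)
s=get_state();print({k:s[k] for k in('time_s','position','wrist_force','opening','gripper_force')},R.from_rotvec(s['ee_rot']).as_matrix()[:,1])
```

```text
{'time_s': 7.05, 'position': array([ 519.77, -163.59,   92.24]), 'wrist_force': array([-1.43,  0.83,  4.46]), 'opening': 16.90876742808504, 'gripper_force': 19.992680847644806} [ 1.  -0.1  0. ]
```

Emit:
apply_moves:
  increments:
    - [[0, 0, 0, 0, 0, 0, 40], [0, 0, 0, 0, 0, 0, 40], [0, 0, 0, 0, -0.15, 0, 40], [0, 0, 0, 0, -0.15, 0, 40], [0, 0, 0, 0, 0, 0, 10], [0, 0, 0, 0, 0, 0, 10], [0, 0, 0, 0, 0, 0, 10], [0, 0, 0, 0, 0, 0, 10]]
  newtons: 30

```text
time_s: 7.85
position: [519.1, -170.8, 91.5]
ee_rot: [-2.324, -2.113, 0.001]
wrist_force: [-1.8, -0.1, 0.5]
opening: 17.2
gripper_force: 30.0
```

Emit:
apply_moves:
  increments:
    - [[0, 0, 0, -0.04, -0.4, 0, 10], [0, 0, 0, -0.04, -0.4, 0, 10], [0, 0, 0, -0.04, -0.4, 0, 10], [0, 0, 0, -0.04, -0.4, 0, 10], [0, 0, 0, -0.04, -0.4, 0, 10], [0, 0, 0, -0.02, -0.2, 0, 10], [0, 0, 0, -0.01, -0.1, 0, 10], [0, 0, 0, 0, 0, 0, 10]]

```text
time_s: 8.65
position: [513.1, -229.7, 91.5]
ee_rot: [-2.326, -2.112, 0.002]
wrist_force: [-3.8, 0.4, 1.7]
opening: 17.5
gripper_force: 30.0
```

Emit:
apply_moves:
  increments:
    - [[0, 0, 0, -0.02, -0.15, 0, 10], [0, 0, 0, -0.02, -0.15, 0, 10], [0, 0, 0, -0.01, -0.1, 0, 10], [0, 0, 0, 0, -0.1, 0, 10], [0, 0, 0, 0, 0, 0, 10], [0, 0, 0, 0, 0, 0, 10], [0, 0, 0, 0, 0, 0, 10], [0, 0, 0, 0, 0, 0, 10]]

```text
time_s: 9.45
position: [512.5, -235.9, 91.4]
ee_rot: [-2.316, -2.112, -0.006]
wrist_force: [-4.6, 9.0, 6.2]
opening: 17.1
gripper_force: 30.0
```

Emit:
apply_moves:
  increments:
    - [[0, 0, 0, 0, 0, 0, 50], [0, 0, 0, 0, 0, 0, 50], [0, 0, 0, 0, 0, 0.9, 50], [0, 0, 0, 0, 0, 1, 50], [0, 0, 0, 0, 0.5, 1, 50], [0, 0, 0, 0.1, 1, 1, 50], [0, 0, 0, 0.1, 1, 0.2, 50], [0, 0, 0, 0.1, 1, 0, 50]]

```text
time_s: 10.25
position: [522.8, -154.6, 196.3]
ee_rot: [2.321, 2.107, 0.005]
wrist_force: [0.0, 0.4, -0.4]
opening: 50.1
gripper_force: 0.0
```

Emit:
apply_moves:
  increments:
    - [[0, 0, 0, 0.1, 1, 0, 50], [0, 0, 0, 0.1, 1, 0, 50], [0, 0, 0, 0.1, 1, 0, 50], [0, 0, 0, 0, 0.4, 0, 50], [0, 0, 0, 0, 0, 0, 50], [0, 0, 0, 0, 0, 0, 50], [0, 0, 0, 0, 0, 0, 50], [0, 0, 0, 0, 0, 0, 50]]

```text
time_s: 11.05
position: [527.6, -70.2, 194.3]
ee_rot: [2.327, 2.11, -0.0]
wrist_force: [0.4, -0.3, -0.4]
opening: 49.9
gripper_force: 0.0
```

```bash
python3 m.py w3.png; python3 fit.py w3
python3 - <<'E'
from h import *
im=cv2.imread('pics/w3.png');W=dict(np.load('w3.npz'))
u,v=proj(W,(527,-81,125)).astype(int);print(u,v)
x0,y0=u-50,v-50
cv2.imwrite('pics/w3d.png',cv2.resize(im[y0:y0+100,x0:x0+100],None,fx=6,fy=6,interpolation=cv2.INTER_CUBIC)[:600,:])
E
```

```text
11.05 [527.64 -70.24 194.25] [-0.16  0.48  0.37  1.81 -0.21  0.9   0.21] [ 1.  -0.1  0. ]
spindle_flat [320.77 216.8 ] 0.74 [524.46 -86.3  105.  ]
rim_gap [231.42 195.32] 0.71 [433.07 -71.34  55.  ]
[527.36 -81.16  94.12] 2265
-68.39189231425314 159.4194149106243
top edge yaw -0.09887630468128789 0.1769540888652709
dist centre to edge (120): 116.94657335629742
323 218
```

View pics/w3d.png

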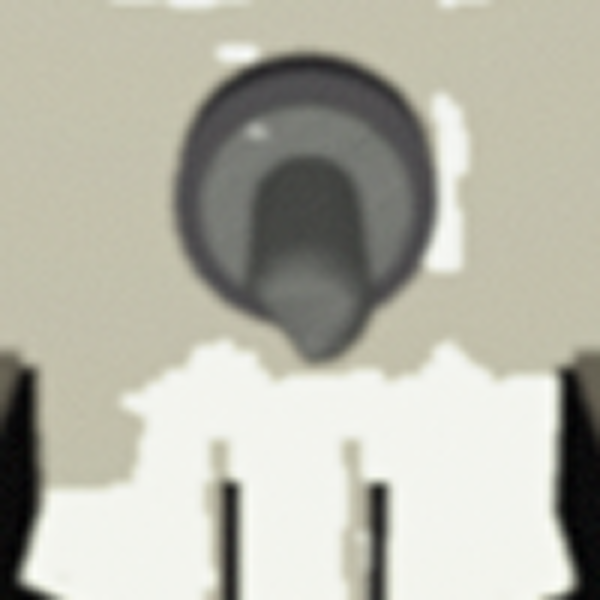

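The crop shows the lock's tines clear of the spindle. The flat's edge runs from crop (258,295) to (312,356), so it faces about 42° CCW from the gap. Next is the pinch.

Emit:
apply_moves:
  increments:
    - [[0, 0, 1, 0, -0.2, 0, 50], [0, 0, 1, 0.02, -0.24, 0, 50], [0, 0, 1, 0, 0, -0.3, 50], [0, 0, 1, 0, 0, -0.3, 50], [0, 0, 1, 0, 0, -0.3, 50], [0, 0, 1, 0, 0, -0.4, 46], [0, 0, 1, 0, 0, -0.4, 46], [0, 0, 0, 0, 0, -0.4, 46]]

```text
time_s: 12.15
position: [528.3, -79.7, 141.3]
ee_rot: [1.413, 2.805, 0.001]
wrist_force: [-0.3, -0.1, -0.2]
opening: 46.1
gripper_force: 0.0
```

Run:
```python
from h import *
np.set_printoptions(precision=2,suppress=True)
s=get_state();y=R.from_rotvec(s['ee_rot']).as_matrix()[:,1];print(s['position'],np.degrees(np.arctan2(y[1],y[0])),s['q'])
```

```text
[528.26 -79.72 141.28] 36.52481028056226 [ 0.01  0.53  0.14  1.86 -0.11  0.76  0.85]
```

Emit:
apply_moves:
  increments:
    - [[0, 0, 0, 0, -0.06, -0.8, 46], [0, 0, 0, 0, 0, -0.8, 46], [0, 0, 0, 0, 0, -0.4, 40], [0, 0, 0, 0, 0, 0, 5], [0, 0, 0, 0, 0, 0, 5], [0, 0, 0, 0, 0, 0, 5], [0, 0, 0, 0, 0, 0, 5], [0, 0, 0, 0, 0, 0, 5]]
  newtons: 20

```text
time_s: 12.95
position: [529.1, -80.9, 92.5]
ee_rot: [1.412, 2.804, 0.002]
wrist_force: [0.7, 0.3, 3.2]
opening: 14.4
gripper_force: 20.0
```

Emit:
apply_moves:
  increments:
    - [[0, 0, -0.9, 0, 0, 0, 5], [0, 0, -1, 0, 0, 0, 5], [0, 0, -1, 0, 0, 0, 5], [0, 0, -1, 0, 0, 0, 5], [0, 0, -1, 0, 0, 0, 5], [0, 0, -1, 0, 0, 0, 5], [0, 0, -0.7, 0, 0, 0, 5], [0, 0, -0.5, 0, 0, 0, 5]]

```text
time_s: 13.75
position: [529.7, -82.0, 92.6]
ee_rot: [2.335, 2.096, 0.003]
wrist_force: [1.3, -0.5, 0.7]
opening: 14.4
gripper_force: 20.0
```

Emit:
apply_moves:
  increments:
    - [[0, 0, 0, 0, 0, 0, 5], [0, 0, 0, 0, 0, 0, 5], [0, 0, 0, 0, 0, 0, 5], [0, 0, 0, 0, 0, 0, 5], [0, 0, 0, 0, 0, 0, 5], [0, 0, 0, 0, 0, 0, 5], [0, 0, 0, 0, 0, 0, 40], [0, 0, 0, 0, 0, 0, 40]]

```text
time_s: 14.55
position: [525.9, -79.7, 90.7]
ee_rot: [-2.331, -2.098, 0.004]
wrist_force: [-0.7, 0.3, 0.2]
opening: 25.9
gripper_force: 0.0
```

Run:
```python
from h import *
np.set_printoptions(precision=2,suppress=True)
s=get_state();y=R.from_rotvec(s['ee_rot']).as_matrix()[:,1];print(s['position'],s['wrist_force'],s['opening'],np.degrees(np.arctan2(y[1],y[0])),s['q'])
```

```text
[525.92 -79.66  90.66] [-0.69  0.32  0.16] 25.86402220707472 -6.007254156517841 [-0.11  0.63  0.34  1.91 -0.33  0.67  0.33]
```

Emit:
apply_moves:
  increments:
    - [[0, 0, 0, 0, 0, 0, 50], [0, 0, 0, 0, 0, 0.6, 50], [0, 0, 0, 0, 0, 0.8, 50], [0, 0, 0, 0, 0, 1, 50], [0, 0, 0, 0, 0.2, 1, 50], [0, 0, 0, 0, 0.2, 0.6, 50], [0, 0, 0, 0, 0, 0, 50], [0, 0, 0, 0, 0, 0, 50]]

```text
time_s: 15.35
position: [527.1, -70.5, 190.7]
ee_rot: [-2.333, -2.1, 0.002]
wrist_force: [-0.9, -0.6, -0.4]
opening: 49.8
gripper_force: 0.0
```

```bash
python3 m.py w4.png; python3 fit.py w4
python3 - <<'E'
from h import *
im=cv2.imread('pics/w4.png');W=dict(np.load('w4.npz'))
u,v=proj(W,(528,-81.5,125)).astype(int);print(u,v)
x0,y0=u-50,v-50
cv2.imwrite('pics/w4d.png',cv2.resize(im[y0:y0+100,x0:x0+100],None,fx=6,fy=6,interpolation=cv2.INTER_CUBIC)[:600,:])
E
```

```text
15.35 [527.11 -70.51 190.74] [-0.19  0.49  0.42  1.81 -0.25  0.9   0.24] [ 0.99 -0.1  -0.  ]
spindle_flat [318.98 210.  ] 0.86 [522.86 -78.88 105.  ]
spindle [325.89 203.4 ] 0.73 [528.76 -82.54  75.  ]
rim_gap [231.87 196.68] 0.86 [433.46 -71.42  55.  ]
[527.35 -81.23  94.16] 2352
-68.40198949412616 159.26950482865126
top edge yaw -0.10367824297937869 0.17518582371025648
dist centre to edge (120): 117.22915296825654
325 220
```

View pics/w4d.png

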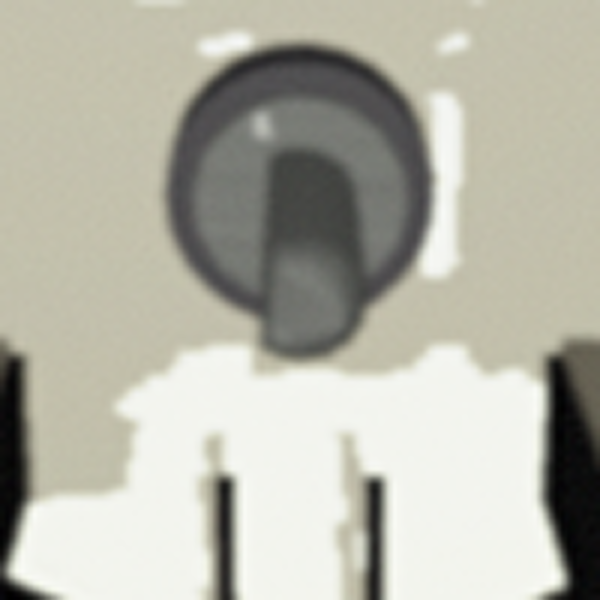

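The flat now faces the gap (left in the crop) and the lock is clear. Next, fetch the collar.

Emit:
apply_moves:
  increments:
    - [[0, 0, 1, 0.1, 0.9, 0, 70], [0, 0, 1, 0.1, 0.95, 0, 70], [0, 0, 1, 0.1, 0.95, 0, 70], [0, 0, 1, 0.1, 0.95, 0, 70], [0, 0, 1, 0.1, 0.95, 0, 70], [0, 0, 1, 0.1, 0.95, 0, 70], [0, 0, 1, 0.1, 0.95, 0, 70], [0, 0, 1, 0.1, 0.95, 0, 70]]

```text
time_s: 16.45
position: [548.1, 118.5, 191.2]
ee_rot: [-1.273, -2.871, 0.001]
wrist_force: [-0.4, 0.0, -0.4]
opening: 70.1
gripper_force: 0.0
```

Emit:
apply_moves:
  increments:
    - [[0, 0, 1, 0.1, 0.95, 0, 70], [0, 0, 1, 0.1, 0.95, 0, 70], [0, 0, 1, 0.1, 0.95, 0, 70], [0, 0, 1, 0.1, 0.95, 0, 70], [0, 0, 1, 0.1, 0.95, 0, 70], [0, 0, 1, 0.1, 0.95, 0, 70], [0, 0, 1, 0, 0.95, 0, 70], [0, 0, 1, 0, 0.95, 0, 70]]

```text
time_s: 17.25
position: [563.1, 308.2, 191.0]
ee_rot: [0.004, -3.141, 0.001]
wrist_force: [0.3, 0.4, 0.2]
opening: 70.0
gripper_force: 0.0
```

Emit:
apply_moves:
  increments:
    - [[0, 0, 1, 0, 0, -0.4, 70], [0, 0, 1, 0, 0, -0.4, 70], [0, 0, 1, 0, 0, -0.4, 70], [0, 0, 1, 0, 0, -0.4, 70], [0, 0, 1, 0, 0, -0.4, 70], [0, 0, 1, 0, 0, -0.4, 70], [0, 0, 1, 0, 0, -0.4, 70], [0, 0, 0, 0, 0, 0, 70]]

```text
time_s: 18.05
position: [562.3, 306.4, 119.5]
ee_rot: [1.122, -2.93, 0.001]
wrist_force: [0.3, -0.2, 0.3]
opening: 69.8
gripper_force: 0.0
```

Run:
```python
from h import *
np.set_printoptions(precision=2,suppress=True)
W=dict(np.load('w4.npz'));print('shoulder',onz(W,(325,204.2),75))
s=get_state();y=R.from_rotvec(s['ee_rot']).as_matrix()[:,1];print(s['time_s'],s['position'],np.degrees(np.arctan2(y[1],y[0])),s['q'])
W=cam('wrist');save(W,'w5.png');np.savez('w5',K=W['K'],R=W['R'],t=W['t'])
for d in place_of('collar','wrist'): print(px(d),d['conf'],onz(W,px(d),0))
for d in silhouettes('collar','wrist'):
    ys,xs=np.where(d['mask']); print(d['conf'],xs.min(),xs.max(),ys.min(),ys.max(),d['mask'].sum())
```

```text
shoulder [527.83 -83.25  75.  ]
18.05 [562.29 306.39 119.49] 131.8958383739825 [-0.39  0.71 -0.25  1.56  0.21  0.9   1.59]
[284.42 273.48] 0.68 [653.41 336.62   0.  ]
[323.9 208. ] 0.66 [573.39 319.59   0.  ]
[389.12 265.48] 0.65 [574.58 410.89   0.  ]
0.97 267 302 263 283 566
0.65 372 393 256 283 415
0.57 301 345 182 236 1680
```

View pics/w5.png

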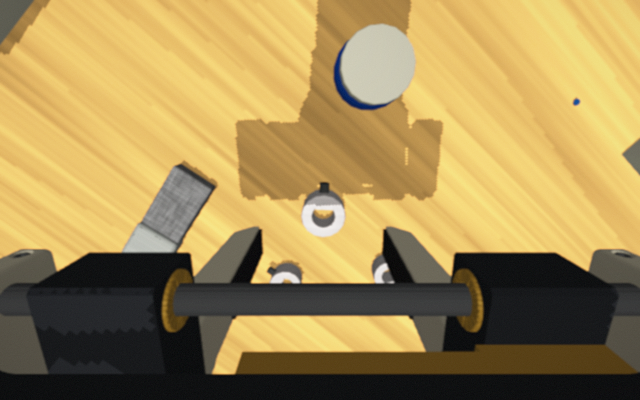

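In this view the screw at (324,188) points straight up and the ring's centre is at (323,214), so the fingers are already square to it. Descend and grasp.

Emit:
apply_moves:
  increments:
    - [[0, 0, 0, 0.24, 0.3, -0.2, 70], [0, 0, 0, 0.2, 0.24, -0.8, 70], [0, 0, 0, 0, 0, -1, 70], [0, 0, 0, 0, 0, -1, 70], [0, 0, 0, 0, 0, -0.8, 70], [0, 0, 0, 0, 0, -0.5, 70], [0, 0, 0, 0, 0, -0.28, 70], [0, 0, 0, 0, 0, 0, 70]]

```text
time_s: 19.0
position: [574.0, 321.4, 6.6]
ee_rot: [1.124, -2.933, 0.0]
wrist_force: [-0.1, -0.6, -0.2]
opening: 70.1
gripper_force: 0.0
```

Run:
```python
from h import *
np.set_printoptions(precision=2,suppress=True)
im=cv2.imread('pics/w5.png');W=dict(np.load('w5.npz'))
g=im[175:245,290:360];sat=g.max(2).astype(int)-g.min(2)
ring=(sat<40)&(g.min(2)>150);ys,xs=np.where(ring);e=cv2.minEnclosingCircle(np.c_[xs,ys].astype(np.float32));print('ring',e)
d=(g.max(2)<70);ys2,xs2=np.where(d);k=ys2<25;print('screw',xs2[k].mean()+290,ys2[k].mean()+175,k.sum())
c=onz(W,(e[0][0]+290,e[0][1]+175),26);h=onz(W,(xs2[k].mean()+290,ys2[k].mean()+175),15)
print(c,h,np.degrees(np.arctan2(*(h-c)[[1,0]])))
s=get_state();print(s['position'])
```

```text
ring ((32.8039665222168, 40.34141159057617), 21.48907470703125)
screw 323.88461538461536 187.83333333333334 78
[573.26 317.89  26.  ] [555.76 303.54  15.  ] -140.6426701436866
[574.01 321.43   6.57]
```

Emit:
apply_moves:
  increments:
    - [[0, 0, 0, -0.04, -0.06, -0.04, 60], [0, 0, 0, 0, 0, 0, 30], [0, 0, 0, 0, 0, 0, 30], [0, 0, 0, 0, 0, 0, 30], [0, 0, 0, 0, 0, 0, 30], [0, 0, 0, 0, 0, 0, 30], [0, 0, 0, 0, 0, 0, 30], [0, 0, 0, 0, 0, 0, 30]]
  newtons: 30

```text
time_s: 19.8
position: [573.8, 319.7, 6.8]
ee_rot: [-1.124, 2.932, -0.001]
wrist_force: [-0.5, -1.3, 6.1]
opening: 39.4
gripper_force: 30.0
```

Emit:
apply_moves:
  increments:
    - [[0, 0, 0, 0, 0, 0.4, 30], [0, 0, 0, 0, 0, 1, 30], [0, 0, 0, 0, 0, 1, 30], [0, 0, 0, 0, 0, 1, 30], [0, 0, 0, 0, 0, 1, 30], [0, 0, 0, 0, 0, 1, 30], [0, 0, 0, 0, 0, 1, 30], [0, 0, 0, 0, 0, 0.6, 30]]

```text
time_s: 20.6
position: [573.0, 320.5, 183.1]
ee_rot: [-1.125, 2.932, 0.002]
wrist_force: [0.6, 0.7, -1.3]
opening: 39.8
gripper_force: 30.0
```

Run:
```python
from h import *
np.set_printoptions(precision=2,suppress=True)
s=get_state();T=R.from_rotvec(s['ee_rot']).as_matrix();print(s['time_s'],s['position'],s['opening'],s['gripper_force'],np.degrees(np.arctan2(T[1,1],T[0,1])))
W=cam('wrist');save(W,'w6.png');np.savez('w6',K=W['K'],R=W['R'],t=W['t'])
for d in place_of('collar','wrist'):
  X=onz(W,px(d),s['position'][2]-5.6);print(px(d),d['conf'],X,T.T@(X-s['position']))
cv2.imwrite('pics/w6c.png',cv2.resize(W['f'][200:350,220:420,::-1],None,fx=4,fy=4,interpolation=cv2.INTER_CUBIC))
```

```text
20.6 [572.98 320.49 183.08] 39.84936300716438 29.999039496760815 131.97915395768788
[326.27 236.  ] 0.98 [570.5  322.28 177.48] [0.66 2.99 5.6 ]
[371.58 226.8 ] 0.74 [548.01 338.44 177.48] [ 6.57 30.04  5.61]
[288.51 234.6 ] 0.47 [585.02 304.78 177.48] [  1.57 -19.74   5.59]
```

View pics/w6c.png

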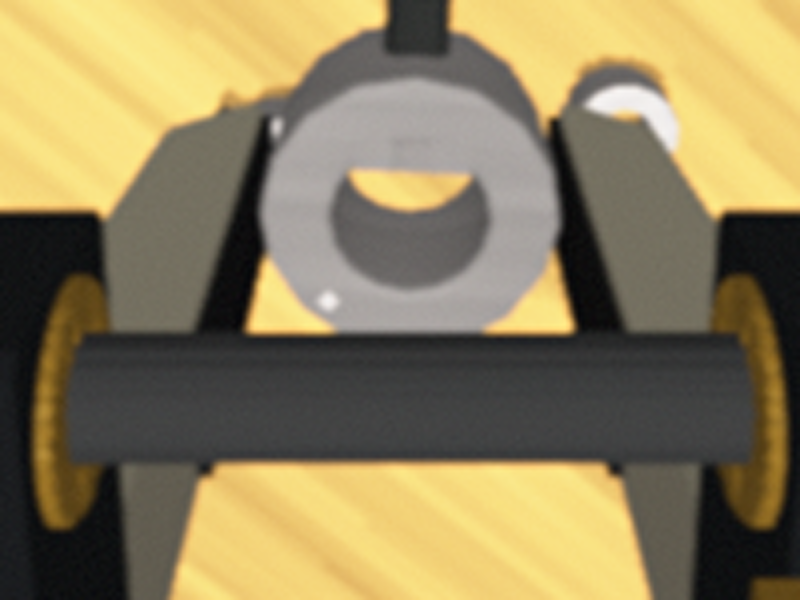

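Emit:
apply_moves:
  increments:
    - [[0, 0, -0.96, -0.1, -1, 0, 30], [0, 0, -0.96, -0.1, -1, 0, 30], [0, 0, -0.96, -0.1, -1, 0, 30], [0, 0, -0.96, -0.1, -1, 0, 30], [0, 0, -0.96, -0.1, -1, 0, 30], [0, 0, -0.96, -0.1, -1, 0, 30], [0, 0, -0.96, -0.1, -1, 0, 30], [0, 0, -0.96, -0.1, -1, 0, 30]]

```text
time_s: 21.5
position: [551.7, 118.7, 179.6]
ee_rot: [-0.119, -3.136, 0.001]
wrist_force: [0.1, 0.1, -1.6]
opening: 39.6
gripper_force: 30.0
```

Emit:
apply_moves:
  increments:
    - [[0, 0, 0, -0.1, -1, 0, 30], [0, 0, 0, -0.1, -1, 0, 30], [0, 0, 0, -0.1, -1, 0, 30], [0, 0, 0, -0.1, -1, 0, 30], [0, 0, 0, -0.1, -1, 0, 30], [0, 0, 0, -0.1, -1, 0, 30], [0, 0, 0, -0.1, -1, 0, 30], [0, 0, 0, -0.1, -1, 0, 30]]

```text
time_s: 22.3
position: [531.8, -80.8, 179.7]
ee_rot: [-0.113, -3.136, -0.001]
wrist_force: [0.4, 0.2, -1.0]
opening: 39.9
gripper_force: 30.0
```

Run:
```python
from h import *
np.set_printoptions(precision=2,suppress=True)
W=dict(np.load('w6.npz'));p=np.array([572.98,320.49,183.08]);a=np.radians(131.98)
T=np.array([[-np.sin(a),np.cos(a),0],[np.cos(a),np.sin(a),0],[0,0,-1.]]); 
X=onz(W,(322.5,251.7),202.3);print('collar in tool',T.T@(X-p),T)
s=get_state();T=R.from_rotvec(s['ee_rot']).as_matrix();print(s['time_s'],s['position'],s['opening'],s['gripper_force'],np.degrees(np.arctan2(T[1,1],T[0,1])),T[:,0])
```

```text
collar in tool [  2.26   0.66 -19.22] [[-0.74 -0.67  0.  ]
 [-0.67  0.74  0.  ]
 [ 0.    0.   -1.  ]]
22.3 [531.84 -80.78 179.71] 39.86051230052727 29.999915866646916 85.8891027817974 [-1.    0.07  0.  ]
```

Emit:
apply_moves:
  increments:
    - [[0, 0, 0, -0.13, -0.05, 0, 30], [0, 0, 0, 0, 0, -0.5, 30], [0, 0, 0, 0, 0, -0.5, 30], [0, 0, 0, 0, 0, -0.4, 30], [0, 0, 0, 0, 0, -0.3, 30], [0, 0, 0, 0, 0, 0, 30], [0, 0, 0, 0, 0, 0, 30], [0, 0, 0, 0, 0, 0, 30]]

```text
time_s: 23.1
position: [530.4, -81.4, 139.1]
ee_rot: [0.113, 3.139, -0.0]
wrist_force: [0.1, 0.7, -1.4]
opening: 39.7
gripper_force: 30.0
```

Run:
```python
from h import *
np.set_printoptions(precision=2,suppress=True)
s=get_state();T=R.from_rotvec(s['ee_rot']).as_matrix();p=s['position'];print(s['time_s'],p,s['wrist_force'],np.degrees(np.arctan2(T[1,1],T[0,1])))
W=cam('wrist');save(W,'w7.png');np.savez('w7',K=W['K'],R=W['R'],t=W['t'])
im=W['f'][:,:,::-1].copy()
cr=cv2.resize(im[210:310,260:390],None,fx=6,fy=6,interpolation=cv2.INTER_CUBIC)
# overlay predicted circles: collar top (tool x offsets 0.7), bore; spindle top
def circ(c,r,z,col):
  pts=np.array([(proj(W,(c[0]+r*np.cos(a),c[1]+r*np.sin(a),z))-[260,210]+.5)*6 for a in np.linspace(0,2*np.pi,60)]).astype(int);cv2.polylines(cr,[pts],True,col,1)
cc=p+T[:,0]*0.7
zt=p[2]-6.8+26
circ(cc,20,zt,(0,0,255));circ(cc,10.25,zt,(0,0,255));circ((527.8,-82),7,125,(0,255,0))
cv2.imwrite('pics/w7c.png',cr)
```

```text
23.1 [530.35 -81.41 139.1 ] [ 0.1   0.71 -1.43] 85.87670630090778
```

View pics/w7c.png

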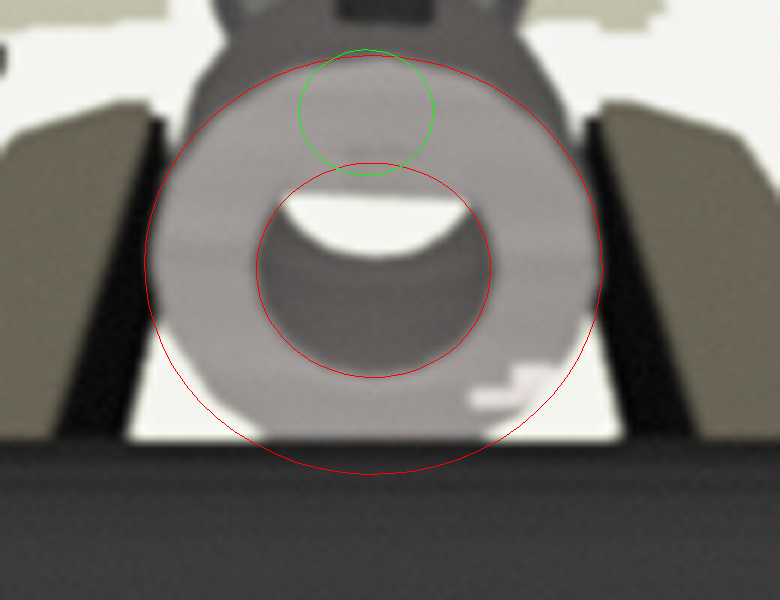

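The ring and bore match the prediction (offset 0.7 mm in the tool frame). Centre on the spindle and feel down.

Emit:
apply_moves:
  increments:
    - [[0, 0, 0, -0.074, -0.024, 0, 30], [0, 0, 0, 0, 0, 0, 30], [0, 0, 0, 0, 0, -0.1, 30], [0, 0, 0, 0, 0, -0.1, 30], [0, 0, 0, 0, 0, -0.1, 30], [0, 0, 0, 0, 0, -0.1, 30], [0, 0, 0, 0, 0, -0.08, 30], [0, 0, 0, 0, 0, 0, 30]]

```text
time_s: 23.95
position: [527.8, -82.1, 126.2]
ee_rot: [-0.113, -3.139, -0.0]
wrist_force: [-0.1, -0.3, -1.3]
opening: 39.6
gripper_force: 30.0
```

Emit:
apply_moves:
  increments:
    - [[0, 0, 0, 0, 0, -0.1, 30], [0, 0, 0, 0, 0, -0.1, 30], [0, 0, 0, 0, 0, -0.1, 30], [0, 0, 0, 0, 0, -0.1, 30], [0, 0, 0, 0, 0, -0.1, 30], [0, 0, 0, 0, 0, -0.1, 30], [0, 0, 0, 0, 0, 0, 30], [0, 0, 0, 0, 0, 0, 30]]

```text
time_s: 24.75
position: [528.1, -82.1, 111.6]
ee_rot: [-0.113, -3.139, 0.0]
wrist_force: [-0.2, 1.0, -1.2]
opening: 39.5
gripper_force: 30.0
```

Emit:
apply_moves:
  increments:
    - [[0, 0, 0, 0, 0, -0.15, 30], [0, 0, 0, 0, 0, -0.2, 30], [0, 0, 0, 0, 0, -0.2, 30], [0, 0, 0, 0, 0, -0.2, 30], [0, 0, 0, 0, 0, -0.15, 30], [0, 0, 0, 0, 0, -0.1, 30], [0, 0, 0, 0, 0, 0, 30], [0, 0, 0, 0, 0, 0, 30]]

```text
time_s: 25.55
position: [528.2, -82.1, 86.7]
ee_rot: [0.113, 3.139, -0.0]
wrist_force: [-0.8, 0.2, -1.2]
opening: 39.9
gripper_force: 30.0
```

Emit:
apply_moves:
  increments:
    - [[0, 0, 0, 0, 0, -0.06, 30], [0, 0, 0, 0, 0, -0.06, 30], [0, 0, 0, 0, 0, -0.06, 30], [0, 0, 0, 0, 0, -0.06, 30], [0, 0, 0, 0, 0, -0.06, 30], [0, 0, 0, 0, 0, 0, 30], [0, 0, 0, 0, 0, 0, 30], [0, 0, 0, 0, 0, 0, 30]]

```text
time_s: 26.35
position: [528.2, -82.2, 81.6]
ee_rot: [0.113, 3.139, -0.0]
wrist_force: [-4.5, 0.7, 15.8]
opening: 39.8
gripper_force: 30.0
```

It touches at TCP z 81.6, where I expected the shoulder at 81.8, with 16 N down. One check picture before handing in.

Run:
```python
from h import *
W=cam('wrist');save(W,'w8.png')
for t in('lock_grip','lock_stop','collar'):
  S=cam('scene');D=cam('side');a=place_of(t,'scene')[:2];b=place_of(t,'side')[:2];print(t,[(px(d).round(1),round(d['conf'],2)) for d in a+b], tri([(S,px(a[0])),(D,px(b[0]))]) if a and b else '')
```

```text
lock_grip [(array([253.3, 150. ]), 0.55), (array([325.5, 261.7]), 0.62)] (array([ 513.23177816, -225.02169177,  110.07004754]), [3.0, 3.0])
lock_stop [(array([238.2, 150. ]), 0.65), (array([330.6, 288.5]), 0.88)] (array([ 504.01878287, -283.62828222,   87.95859786]), [0.2, 0.2])
collar [(array([433.3, 291.8]), 0.66), (array([471.6, 281.8]), 0.58), (array([325.7, 260.4]), 0.62), (array([266.4, 122.1]), 0.58)] (array([ 555.58712063,  189.80545261, -279.51991896]), [187.0, 187.0])
```

View pics/w8.png

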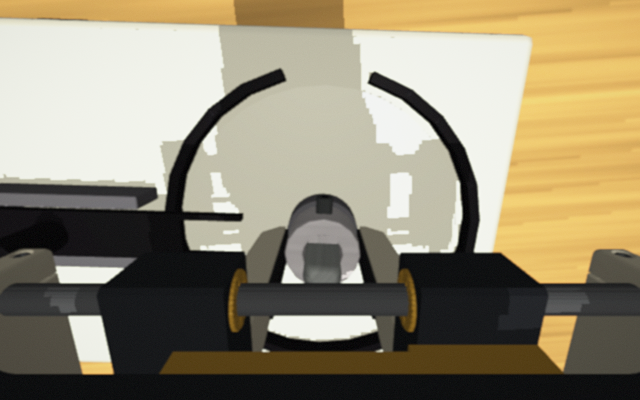

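The collar is seated, with the screw at (324,203) pointing to the gap at (328,75). A last check on the lock uses its tine tip at (243,217), which should be 47 mm from the spindle at the stop.

Run:
```python
from h import *
np.set_printoptions(precision=1,suppress=True)
W=cam('wrist')
for z in(75,82):
  X=onz(W,(243.5,217),z);v=X[:2]-[527.5,-81.8];print(z,X,'out along -y:',v@[-.105,-.9945])
```

```text
75 [ 512.2 -127.7   75. ] out along -y: 47.25228784414392
82 [ 509.9 -125.6   82. ] out along -y: 45.440474629917986
```

```bash
python3 -c "
from plant import *
print(hand_in())"
```

```text
the job is handed in; nothing more can be done
None
```

I handed the job in, and no verdict came back. By my own checks the lock is at its end stop, the flat faces the gap, and the collar is seated on the shoulder with its screw to the gap, still gripped at 30 N; I never went near the jar, bottle or brush.

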